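Close the vents on the pantry containers in order

TASK

Close the white vent plugs on the pantry containers by pressing each one down lightly with a fingertip until it is in: first the one on the glass jar, then the one on the blue lid nearest the garlic press, and last the one on the other blue lid. Go gently and keep to that order; do not lift, shift or tip the containers, and leave everything else on the grey tiers where it is.

Things in the scene. Friction and masses are not known exactly. Their poses are not given: they have to be found in the camera images.
- jar: small closed glass jar with a steel lid, loose, 0.2 to 0.36 kg, 66 mm across, lid top 82 mm above the origin (centre of the underside); z is up. Stands on the high grey tier, beside the onion keeper, in either order.
- jar_plug_top (a point): white round vent plug, 28 mm across, in the middle of the jar's steel lid; this point is the centre of its flat top, on the vertical axis of the container. Open, it stands 16 mm proud of the lid. Its top is a soft rubber cap that gives about 1 mm for each 3 N (at most 5 mm) and springs back.
- jar_plug (a joint): how far the vent plug of the jar is pushed down, in m: 0 is open (16 mm proud of the lid), 0.009 is fully in, at its stop (7 mm proud); it starts between 0 and 0.001. It slides straight down, needs 3 N to start and 5.5 N when nearly in, and stays wherever it is left; its soft cap squashes 1 to 2 mm meanwhile, which does not count here.
- press_tub: clear plastic tub closed with a blue lid, loose, 0.2 to 0.35 kg. Lid 100 mm across, its top 50 mm above the origin (centre of the underside); z is up. Stands on the low grey tier next to its twin. This is the one with the garlic press lying in front of it, on the robot's side; it may be the left or the right one.
- press_tub_plug_top (a point): white round vent plug, 28 mm across, in the middle of the blue lid with the garlic press in front of it; this point is the centre of its flat top, on the vertical axis of the container. Open, it stands 16 mm proud of the lid. Its top is a soft rubber cap that gives about 1 mm for each 3 N (at most 5 mm) and springs back.
- press_tub_plug (a joint): how far the vent plug of the tub with the garlic press in front of it is pushed down, in m: 0 is open (16 mm proud of the lid), 0.009 is fully in, at its stop (7 mm proud); it starts between 0 and 0.001. It slides straight down, needs 3 N to start and 5.5 N when nearly in, and stays wherever it is left; its soft cap squashes 1 to 2 mm meanwhile, which does not count here.
- other_tub: clear plastic tub closed with a blue lid, loose, 0.2 to 0.35 kg. Lid 100 mm across, its top 50 mm above the origin (centre of the underside); z is up. Stands on the low grey tier next to its twin. This is the one without the garlic press in front of it.
- other_tub_plug_top (a point): white round vent plug, 28 mm across, in the middle of the other blue lid; this point is the centre of its flat top, on the vertical axis of the container. Open, it stands 16 mm proud of the lid. Its top is a soft rubber cap that gives about 1 mm for each 3 N (at most 5 mm) and springs back.
- other_tub_plug (a joint): how far the vent plug of the other tub is pushed down, in m: 0 is open (16 mm proud of the lid), 0.009 is fully in, at its stop (7 mm proud); it starts between 0 and 0.001. It slides straight down, needs 3 N to start and 5.5 N when nearly in, and stays wherever it is left; its soft cap squashes 1 to 2 mm meanwhile, which does not count here.
- onion_keeper: empty red plastic onion-shaped keeper, loose, light, 101 mm across and 100 mm tall, on the high tier; leave alone. Origin at the centre of the underside, z up.
- garlic_press: stainless steel garlic press lying flat, loose, 153 mm long, 54 mm wide, 24 mm high, on the low tier in front (robot side) of one tub, its long side (x axis) pointing at that tub; leave alone. Origin at the middle of the underside, z up.
- tuna_can: flat tin with a yellow band, loose, 80 mm across, 36 mm tall, on the high tier nearest the robot; leave alone. Origin at the centre of the underside, z up.
- low_tier: fixed grey plastic stacking tier, 290 mm deep (x) by 270 mm wide (y), top 60 mm above the origin (on the cupboard floor below its centre). Carries the two tubs and the garlic press. It may stand left or right.
- high_tier: two of the same grey tiers stacked, fixed, 290 by 270 mm, upper top 120 mm above the origin (on the cupboard floor below its centre). Carries the jar, the onion keeper and the tin. It may stand left or right.
Mind the look-alikes: they are no part of the job. What is shaped like the press_tub but pink is not meant.

How it is judged (in metres and radians):
On the way, in this order (a step that is already met when the one before it is completed fails the run):
1. the jar's vent plug is pressed in (value of joint jar_plug above 0.0045 m), for 0.1 s.
2. the plug on the blue lid nearest the garlic press is pressed in (value of joint press_tub_plug above 0.0045 m), for 0.1 s.
3. the plug on the other blue lid is pressed in (value of joint other_tub_plug above 0.0045 m), for 0.1 s.
At the end, for the whole second after the job is handed in: All three vent plugs stay pushed down by more than 4.5 mm of their 9 mm; jar and tubs stand upright (within 0.1 rad), at rest, within 15 mm of where they began; onion keeper, garlic press and tin at rest within 12 mm of where they began (value of joint each of jar_plug, press_tub_plug, other_tub_plug above 0.0045 m and distance of each of jar, press_tub, other_tub from where it was at the start of the episode below 0.015 m and angle between each of jar, press_tub, other_tub's own z axis and vertical below 0.1 rad and linear speed of each of jar, press_tub, other_tub, onion_keeper, garlic_press, tuna_can below 0.02 m/s and distance of each of onion_keeper, garlic_press, tuna_can from where it was at the start of the episode below 0.012 m); the robot touches nothing.
It fails at once if a plug is pushed (3 mm) before the one that comes ahead of it in the order is in ((value of joint jar_plug below 0.0045 m and value of joint any of press_tub_plug, other_tub_plug above 0.003 m) or (value of joint press_tub_plug below 0.0045 m and value of joint other_tub_plug above 0.003 m)).
It fails at once if a container is pushed (over 2 N) with the arm or the gripper's body instead of the fingers (contact force between the arm and jar above 2 N or contact force between the arm and press_tub above 2 N or contact force between the arm and other_tub above 2 N).
It fails at once if a container is pressed hard (over 25 N) (contact force between the fingers and jar above 25 N or contact force between the fingers and press_tub above 25 N or contact force between the fingers and other_tub above 25 N).
It fails at once if a container is lifted (10 mm), shifted (20 mm) or tipped (0.25 rad) (height (world z) of jar above 0.13 m or distance of any of jar, press_tub, other_tub from where it was at the start of the episode above 0.02 m or angle between any of jar, press_tub, other_tub's own z axis and vertical above 0.25 rad or height (world z) of any of press_tub, other_tub above 0.07 m).
It fails at once if the onion keeper, garlic press or tin is shifted by more than 15 mm or lifted by more than 10 mm (distance of any of onion_keeper, garlic_press, tuna_can from where it was at the start of the episode above 0.015 m or height (world z) of any of onion_keeper, tuna_can above 0.13 m or height (world z) of garlic_press above 0.07 m).
It also fails if it takes over 53 s, if anything falls off the work surface, if the arm or the gripper's body presses on something with over 40 N, if the wrist force passes 120 N, or if a joint passes its speed limit or range.

ROBOT

A 6-joint arm with a two-finger parallel gripper is mounted at the origin on the work surface. World frame = base frame: x ahead of the robot, y to its left, z up, the work surface at z = 0. Lengths are in mm, angles in rad, forces in N, time in s.
With the tool pointing down it reaches from about 400 to 925 mm from the base axis. Payload 12.5 kg.
Tool frame: the origin (TCP) lies midway between the tips of the shut fingers; the grasp point (between the pads) lies 19 mm behind it; z points along the fingers, y is the line along which they close (so a half turn about z gives the same grasp; the last joint's range is limited). The gripper opens to 95 mm and grips with 3 to 60 N. Pads are 20 mm wide; open, the fingers measure 119 mm over their backs; the gripper's body (75 mm by 180 mm) begins 59 mm behind the grasp point.
Start: joints at [1.243, 0.491, 1.559, -0, 1.092, -0.106], TCP at [137.472, 609.712, 214.661] pointing down, gripper open.
Joint ranges: [-3.1, 3.1], [-0.84, 2.19], [0.05, 2.79], [-1.13, 4.28], [0.06, 2.93], [-2.69, 2.69]. Speed limits (rad/s): [2.22, 2.22, 2.79, 3.14, 3.14, 3.14].

INTERFACE

Orientations are given as [roll, pitch, yaw] about the fixed x, y, z axes, in that order (R = Rz(yaw) Ry(pitch) Rx(roll)).
In Python, from cell import state, read_camera, camera_info, env gives the robot as it stands.
- The arm moves only by the tool move_arm, never from a script. Its argument "commands" is a list of rows, each a list of 3 entries, a list of its own where there are three numbers: the shift along the world's x, y, z in cm, then the turn, a rotation vector about the world's x, y, z in degrees, then the opening, from 0 (shut) to 1 (fully open). A call has 1 to 10 rows; each row shifts and turns the commanded pose from where the row before left it; what a row does not reach is not made up. A row lasts 1/10 s, in which the tool goes at most 50 mm and 8.59 degrees, less where a joint would pass 70% of its speed; a pose out of reach is approached as far as the arm can. A call with a gripper value outside its range is refused whole. The fingers move at their own pace and stop on an object; the grip force is fixed at half the most. Time passes only in rows, so rows that do not move let the fingers close. It gives the time, the measured TCP pose, the force, the opening and the grip force at its end, in the units of the state.
- state(): the state, without advancing time (a new reading comes with each control period).
- read_camera(name): name is "side" or "top" or "wrist"; returns the picture (420x560x3 uint8, blue, green, red); there is no depth.
- camera_info(name): a dict with "K" (3x3 intrinsics, pixels), "cam_to_world" (4x4, takes a point from camera to world coordinates). Camera axes: x right, y down, z forward; pixel columns grow to the right and rows downward; lengths in mm; the calibration is good to about 2 mm. The wrist camera is an equidistant fisheye: a pixel r from the principal point sees the ray r / f radians off the axis. A picture is of the moment at which its call begins: read the wrist's pose just before it. camera_info takes no time and is no camera call; for the wrist camera it gives the pose at the moment of the call.
- env.job_done(): hands the job in; it is judged then, once.
The state is a dict: "t": time; "joints": joint angles; "qvel": joint speeds; "tau": joint torques, N m; "eef_pos": TCP position; "tcp_rot": TCP orientation; "ft_force": force on the tool from outside, world axes, zero at the start; "moment": the same for the moment, N m; "opening": opening from 0.0 (shut) to 1.0 (fully open); "grip_force": force on a finger pad.
Only numpy, scipy, OpenCV 4.12 (cv2) and the standard library are available. Lean on these libraries where they do the work, as an engineer would, in place of code of your own. Each camera call takes 0.05 s, during which the arm holds its last target. There are 200 camera calls.

## Working session

There is one attempt and no reset: what is moved stays moved. The work goes in short steps, Python scripts to look and compute and a tool call to move; the robot and the scene stay as the last step left them, time stands still between calls to the robot, and variables do not carry over. Pictures are saved under pics/ and viewed, at most 10 in all, crops included, and the job is handed in when it is done.

Besides the shell and the picture viewer there is one more tool, called after "Call:" as name([rows], argument=value, ...), one row to a line, values as JSON. move_arm: Moves the arm, as the interface text tells. Its arguments: {"type":"object","properties":{"commands":{"type":"array"}},"required":["commands"]}

```bash
mkdir -p pics; python3 - <<'E'
from cell import *
import cv2,numpy as np
a=read_camera("top");b=read_camera("side")
cv2.imwrite("pics/top.png",a);cv2.imwrite("pics/side.png",b)
for n in("top","side"):
    c=camera_info(n);print(n,np.round(c["K"],1).tolist(),np.round(c["cam_to_world"],3).tolist())
s=state();print(s["t"],s["eef_pos"],s["tcp_rot"],s["ft_force"],s["opening"])
E
```

```text
top [[417.8, 0.0, 278.2], [0.0, 417.8, 211.4], [0.0, 0.0, 1.0]] [[-0.012, -0.988, 0.153, 424.531], [-1.0, 0.012, 0.001, -4.798], [-0.003, -0.153, -0.988, 1066.858], [0.0, 0.0, 0.0, 1.0]]
side [[515.1, 0.0, 283.7], [0.0, 515.1, 215.9], [0.0, 0.0, 1.0]] [[0.997, -0.033, 0.065, 488.035], [-0.072, -0.593, 0.802, -990.184], [0.012, -0.805, -0.594, 869.513], [0.0, 0.0, 0.0, 1.0]]
0.1 [137.42165527 609.49494944 214.13918637] [-3.14066140e+00 -7.76233074e-05  2.91978901e+00] [-0.22609505 -0.42432364 -0.24730504] 1.0015337142385774
```

View pics/top.png

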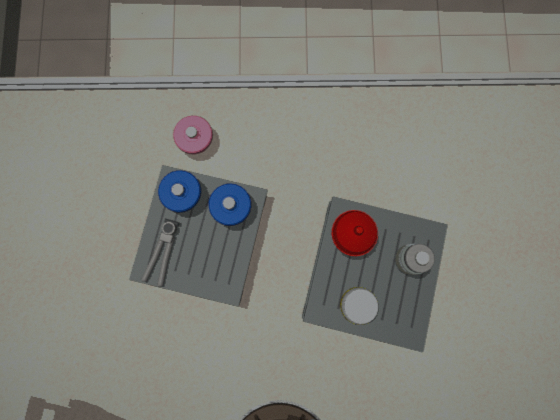

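View pics/side.png

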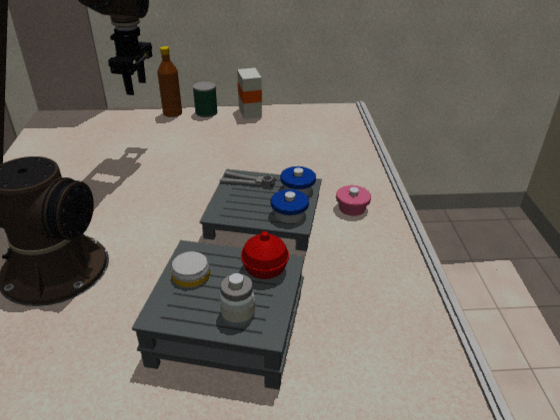

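Candidates in the top view: the jar plug is at (423,258). The blue lid plug by the garlic press (167,228) is at (178,189), and the other blue lid plug is at (229,203). Look-alikes to avoid are the pink tub plug (191,132), the red onion knob (359,231) and the white tin top (360,306). Next I'll measure the plugs and take a close crop.

```bash
cat > h.py <<'E'
import cv2,numpy as np
from cell import *
def blob(img,u,v,w=14,t=None):
    u0,v0=u-w,v-w; p=img[v0:v+w,u0:u+w]; m=p.min(2)
    if t is None: t,_=cv2.threshold(m,0,255,cv2.THRESH_OTSU)
    n,l,s,c=cv2.connectedComponentsWithStats((m>t).astype(np.uint8))
    k=min((i for i in range(1,n) if s[i,4]>15),key=lambda i:np.hypot(*(c[i]-w)))
    return c[k]+[u0,v0],s[k,2:5]
def onplane(n,px,z):
    c=camera_info(n);T=c["cam_to_world"];d=T[:3,:3]@np.linalg.solve(c["K"],[*px,1]);o=T[:3,3]
    return (o+d*(z-o[2])/d[2])[:2]
E
python3 - <<'E'
from h import *
a=cv2.imread("pics/top.png");b=cv2.imread("pics/side.png")
for nm,pt,ps,z in(("jar",(423,258),(236,280),218),("press",(178,189),(298,173),126),("other",(229,203),(290,196),126)):
    for n,im,p in(("top",a,pt),("side",b,ps)):
        c,s=blob(im,*p,w=9);print(nm,n,c.round(1),s,onplane(n,c,z).round(1))
c1=cv2.resize(a[100:270,130:300],None,fx=3,fy=3,interpolation=2)[:,:400]
c2=cv2.resize(a[200:330,330:460],None,fx=3,fy=3,interpolation=2)
o=np.zeros((510,800,3),np.uint8);o[:,:400]=c1;o[:390,400:790]=c2
cv2.imwrite("pics/crop.png",o)
E
```

```text
jar top [422.3 257.3] [ 13  13 129] [ 458.8 -293.4]
jar side [235.7 277.7] [ 15  10 118] [ 458.2 -295. ]
press top [176.8 188.9] [ 12  11 108] [625.8 229.4]
press side [297.8 167.3] [ 18  10 100] [625.6 240. ]
other top [228.3 202.5] [ 13  12 116] [592.7 110.5]
other side [289.5 194.2] [10  7 58] [591.6 107.6]
```

View pics/crop.png

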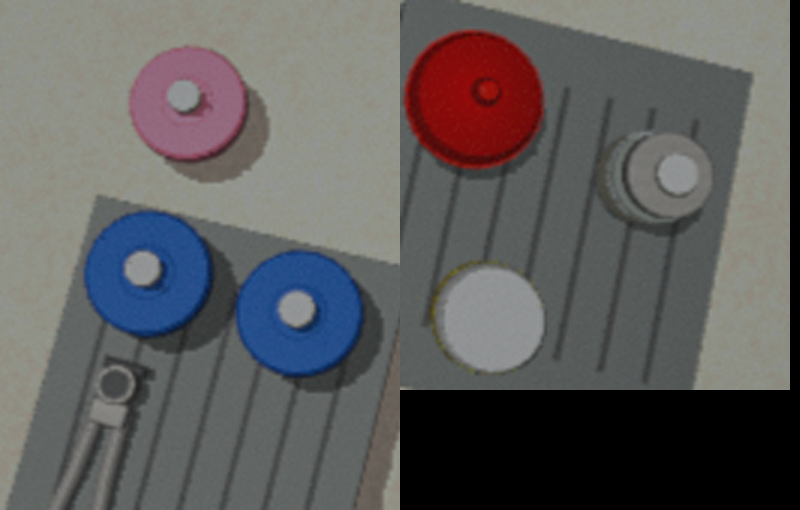

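The crop confirms it: the garlic press lies in front of the left blue lid, so that one is press_tub. The right blue lid is the other tub, the pink one is out, and the jar plug is the white disc on the steel lid. I'll swing over high with the fingers shut.

Call:
move_arm([
  [[3.6,-2.8,0.9],[0,0,0],0],
  [[3.6,-2.8,0.9],[0,0,0],0],
  [[3.6,-2.8,0.9],[0,0,0],0],
  [[3.6,-2.8,0.9],[0,0,0],0],
  [[3.6,-2.8,0.9],[0,0,0],0],
  [[3.6,-2.8,0.9],[0,0,0],0],
  [[3.6,-2.8,0.9],[0,0,0],0],
  [[3.6,-2.8,0.9],[0,0,0],0],
  [[3.6,-2.8,0.9],[0,0,0],0],
  [[3.6,-2.8,0.9],[0,0,0],0],
])

```text
t: 1.1
eef_pos: [498.7, 328.2, 304.9]
tcp_rot: [-3.141, -0.0, 2.92]
ft_force: [0.2, 0.8, -0.6]
opening: 0.215
grip_force: 0.0
```

Call:
move_arm([
  [[-0.3,-4.7,0],[0,0,0],0],
  [[-0.3,-4.7,0],[0,0,0],0],
  [[-0.3,-4.7,0],[0,0,0],0],
  [[-0.3,-4.7,0],[0,0,0],0],
  [[-0.3,-4.7,0],[0,0,0],0],
  [[-0.3,-4.7,0],[0,0,0],0],
  [[-0.3,-4.7,0],[0,0,0],0],
  [[-0.3,-4.7,0],[0,0,0],0],
  [[-0.3,-4.7,0],[0,0,0],0],
  [[-0.3,-4.7,0],[0,0,0],0],
])

```text
t: 2.1
eef_pos: [466.9, -142.1, 304.6]
tcp_rot: [3.141, -0.0, 2.92]
ft_force: [0.5, -0.4, -0.2]
opening: 0.006
grip_force: 0.0
```

Call:
move_arm([
  [[-0.2,-3.8,0],[0,0,0],0],
  [[-0.2,-3.8,0],[0,0,0],0],
  [[-0.2,-3.8,0],[0,0,0],0],
  [[-0.2,-3.8,0],[0,0,0],0],
  [[0,0,-3],[0,0,0],0],
  [[0,0,-3],[0,0,0],0],
  [[0,0,0],[0,0,0],0],
  [[0,0,0],[0,0,0],0],
])

```text
t: 2.9
eef_pos: [459.6, -292.3, 245.1]
tcp_rot: [3.141, -0.001, 2.92]
ft_force: [-0.0, 0.2, 0.7]
opening: 0.004
grip_force: 0.0
```

```bash
python3 - <<'E'
from h import *
s=state();print(s["eef_pos"],s["ft_force"])
c=camera_info("wrist");print(np.round(c["K"],1).tolist(),np.round(c["cam_to_world"],3).tolist())
w=read_camera("wrist");b=read_camera("side")
cv2.imwrite("pics/w1.png",np.hstack([w,cv2.resize(b[190:340,150:330],(240,200))if 0 else w[:,:0]]))
cv2.imwrite("pics/s1.png",b)
E
```

```text
[ 459.59847326 -292.29552336  245.13022145] [-0.01124987  0.17804006  0.70485663]
[[325.2, 0.0, 278.8], [0.0, 325.2, 211.9], [0.0, 0.0, 1.0]] [[0.219, 0.931, 0.291, 377.093], [0.976, -0.209, -0.065, -274.423], [0.001, 0.298, -0.954, 414.948], [0.0, 0.0, 0.0, 1.0]]
```

View pics/w1.png

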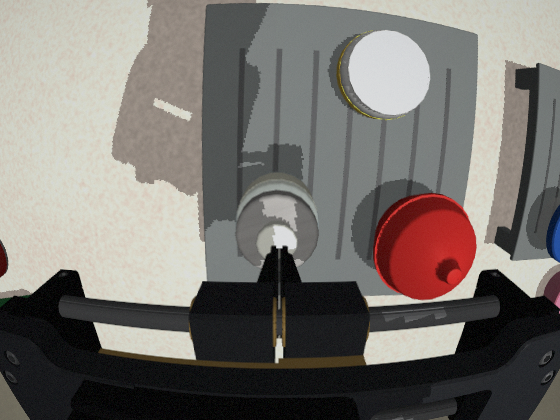

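The wrist view shows the shut fingertips at (279,247), right over the jar plug at about (277,238), clear of the onion keeper at (425,245) and the tin at (388,72). I'll press down gently.

Call:
move_arm([
  [[-0.1,-0.1,-1],[0,0,0],0],
  [[0,0,-1],[0,0,0],0],
  [[0,0,-0.4],[0,0,0],0],
  [[0,0,-0.2],[0,0,0],0],
  [[0,0,-0.2],[0,0,0],0],
  [[0,0,-0.2],[0,0,0],0],
  [[0,0,0],[0,0,0],0],
])

```text
t: 3.7
eef_pos: [458.5, -293.3, 214.8]
tcp_rot: [3.142, 0.0, 2.92]
ft_force: [-1.4, 0.4, 2.1]
opening: 0.005
grip_force: 1.5
```

Call:
move_arm([
  [[0,0,-0.2],[0,0,0],0],
  [[0,0,-0.2],[0,0,0],0],
  [[0,0,-0.1],[0,0,0],0],
  [[0,0,-0.1],[0,0,0],0],
  [[0,0,0],[0,0,0],0],
  [[0,0,0],[0,0,0],0],
])

```text
t: 4.3
eef_pos: [458.5, -293.3, 208.7]
tcp_rot: [3.141, 0.0, 2.92]
ft_force: [-1.3, 1.6, 5.1]
opening: 0.005
grip_force: 2.3
```

Call:
move_arm([
  [[0,0,-0.1],[0,0,0],0],
  [[0,0,-0.1],[0,0,0],0],
  [[0,0,0],[0,0,0],0],
  [[0,0,0],[0,0,0],0],
])

```text
t: 4.7
eef_pos: [458.5, -293.3, 206.9]
tcp_rot: [-3.142, 0.0, 2.92]
ft_force: [-2.0, 1.0, 6.2]
opening: 0.003
grip_force: 3.5
```

The jar plug is in: 206.9 mm at 6 N, near its stop. Next is the tub by the garlic press.

Call:
move_arm([
  [[0,0,0.5],[0,0,0],0],
  [[0,0,2],[0,0,0],0],
  [[0,0,3],[0,0,0],0],
  [[0,0,3],[0,0,0],0],
  [[1.4,4.4,0],[0,0,0],0],
  [[1.4,4.4,0],[0,0,0],0],
  [[1.4,4.4,0],[0,0,0],0],
  [[1.4,4.4,0],[0,0,0],0],
  [[1.4,4.4,0],[0,0,0],0],
  [[1.4,4.4,0],[0,0,0],0],
])

```text
t: 5.7
eef_pos: [542.9, -27.5, 291.7]
tcp_rot: [3.142, 0.0, 2.92]
ft_force: [1.1, -1.1, 0.6]
opening: 0.004
grip_force: 0.0
```

Call:
move_arm([
  [[1.4,4.3,0],[0,0,0],0],
  [[1.4,4.3,0],[0,0,0],0],
  [[1.4,4.3,0],[0,0,0],0],
  [[1.4,4.3,0],[0,0,0],0],
  [[1.4,4.3,0],[0,0,0],0],
  [[1.4,4.3,0],[0,0,0],0],
  [[0,0,-4],[0,0,0],0],
  [[0,0,-4],[0,0,0],0],
  [[0,0,-3],[0,0,0],0],
  [[0,0,0],[0,0,0],0],
])

```text
t: 6.7
eef_pos: [624.9, 228.4, 177.3]
tcp_rot: [-3.138, -0.006, 2.92]
ft_force: [-0.7, 0.9, 0.3]
opening: 0.001
grip_force: 0.0
```

```bash
python3 - <<'E'
from h import *
s=state();print(s["eef_pos"],s["ft_force"])
cv2.imwrite("pics/w2.png",read_camera("wrist"))
E
```

```text
[624.881832   228.35785324 177.34246   ] [-0.70695258  0.86188769  0.28775633]
```

View pics/w2.png

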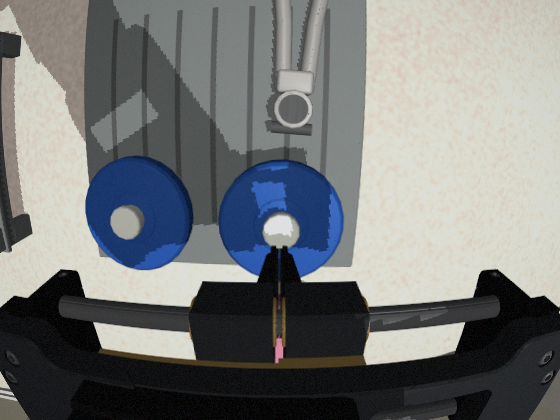

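The tips at (279,247) are above the plug at (281,230) on the blue lid, with the garlic press at (293,100) in front of it. That is the right tub, so I'll descend.

Call:
move_arm([
  [[0.1,0.1,-2],[0,0,0],0],
  [[0,0,-2],[0,0,0],0],
  [[0,0,-0.6],[0,0,0],0],
  [[0,0,-0.3],[0,0,0],0],
  [[0,0,-0.2],[0,0,0],0],
  [[0,0,-0.2],[0,0,0],0],
  [[0,0,0],[0,0,0],0],
  [[0,0,0],[0,0,0],0],
])

```text
t: 7.55
eef_pos: [627.6, 229.7, 129.1]
tcp_rot: [3.141, 0.001, 2.92]
ft_force: [-0.3, -0.6, 0.1]
opening: 0.002
grip_force: 0.0
```

Call:
move_arm([
  [[-0.1,0,-0.2],[0,0,0],0],
  [[0,0,-0.2],[0,0,0],0],
  [[0,0,-0.2],[0,0,0],0],
  [[0,0,-0.2],[0,0,0],0],
  [[0,0,-0.2],[0,0,0],0],
  [[0,0,-0.1],[0,0,0],0],
  [[0,0,0],[0,0,0],0],
  [[0,0,0],[0,0,0],0],
])

```text
t: 8.35
eef_pos: [626.5, 229.8, 117.8]
tcp_rot: [3.141, 0.0, 2.92]
ft_force: [-2.0, -0.5, 3.5]
opening: 0.002
grip_force: 2.1
```

Call:
move_arm([
  [[0,0,-0.1],[0,0,0],0],
  [[0,0,-0.1],[0,0,0],0],
  [[0,0,-0.1],[0,0,0],0],
  [[0,0,0],[0,0,0],0],
  [[0,0,0],[0,0,0],0],
])

```text
t: 8.85
eef_pos: [626.5, 229.8, 115.0]
tcp_rot: [3.141, 0.0, 2.92]
ft_force: [-2.9, 0.0, 6.4]
opening: 0.005
grip_force: 3.5
```

The second plug is in, with the same signature at 6.4 N. Next is the other blue lid at (592.5, 109.5).

Call:
move_arm([
  [[0,0,0.5],[0,0,0],0],
  [[0,0,2],[0,0,0],0],
  [[0,0,2.5],[0,0,0],0],
  [[-1.1,-4,0],[0,0,0],0],
  [[-1.1,-4,0],[0,0,0],0],
  [[-1.2,-4,0],[0,0,0],0],
  [[0,0,0],[0,0,0],0],
  [[0,0,0],[0,0,0],0],
])

```text
t: 9.65
eef_pos: [592.6, 109.0, 164.8]
tcp_rot: [3.141, 0.0, 2.918]
ft_force: [0.4, 0.9, -0.5]
opening: 0.005
grip_force: 0.0
```

```bash
python3 - <<'E'
from h import *
s=state();print(s["eef_pos"],s["ft_force"])
cv2.imwrite("pics/w3.png",read_camera("wrist"))
E
```

```text
[592.57470886 108.9751812  164.75808769] [ 0.39275065  0.86824606 -0.46409248]
```

View pics/w3.png

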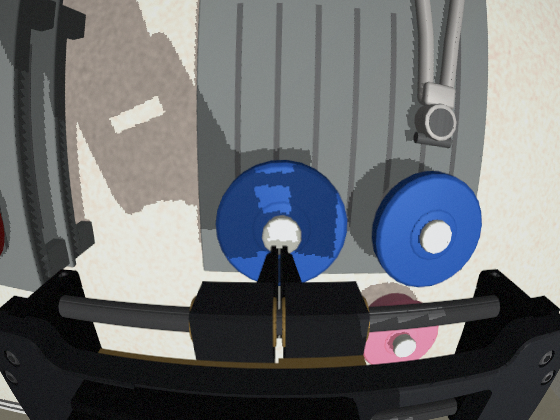

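The tips at (279,247) are over the other tub's plug at (282,234), and the press tub at (428,230) is undisturbed.

Call:
move_arm([
  [[0,0,-2],[0,0,0],0],
  [[0,0,-1.2],[0,0,0],0],
  [[0,0,-0.4],[0,0,0],0],
  [[0,0,-0.2],[0,0,0],0],
  [[0,0,-0.2],[0,0,0],0],
  [[0,0,-0.2],[0,0,0],0],
  [[0,0,-0.2],[0,0,0],0],
  [[0,0,-0.2],[0,0,0],0],
  [[0,0,0],[0,0,0],0],
  [[0,0,0],[0,0,0],0],
])

```text
t: 10.7
eef_pos: [592.7, 109.8, 118.9]
tcp_rot: [3.141, 0.001, 2.92]
ft_force: [-0.9, 3.8, 4.1]
opening: 0.001
grip_force: 2.0
```

Call:
move_arm([
  [[0,0,-0.1],[0,0,0],0],
  [[0,0,-0.1],[0,0,0],0],
  [[0,0,-0.1],[0,0,0],0],
  [[0,0,0],[0,0,0],0],
  [[0,0,0],[0,0,0],0],
])

```text
t: 11.2
eef_pos: [592.7, 109.8, 115.8]
tcp_rot: [3.141, 0.001, 2.92]
ft_force: [0.3, 3.6, 4.8]
opening: 0.004
grip_force: 2.5
```

Call:
move_arm([
  [[0,0,-0.1],[0,0,0],0],
  [[0,0,0],[0,0,0],0],
  [[0,0,0],[0,0,0],0],
])

```text
t: 11.5
eef_pos: [592.7, 109.8, 114.9]
tcp_rot: [3.141, 0.001, 2.92]
ft_force: [-0.4, 3.5, 6.5]
opening: 0.006
grip_force: 3.5
```

Call:
move_arm([
  [[0,0,0.5],[0,0,0],0],
  [[0,0,2],[0,0,0],0],
  [[0,0,4],[0,0,0],0],
  [[0,0,4],[0,0,0],0],
  [[-2,-2,4],[0,0,0],0],
  [[-4,-2,0],[0,0,0],0],
  [[-4,-2,0],[0,0,0],0],
  [[0,0,0],[0,0,0],0],
  [[0,0,0],[0,0,0],0],
])

```text
t: 12.4
eef_pos: [492.3, 49.1, 260.1]
tcp_rot: [-3.141, 0.001, 2.919]
ft_force: [0.3, -0.9, 0.3]
opening: 0.007
grip_force: 0.0
```

```bash
python3 - <<'E'
from h import *
s=state();print(s["t"],s["eef_pos"],s["ft_force"])
b=read_camera("side");cv2.imwrite("pics/s4.png",b)
a=cv2.imread("pics/side.png")
o=np.hstack([cv2.resize(x[150:340,140:340],None,fx=2,fy=2,interpolation=2) for x in(a,b)])
cv2.imwrite("pics/cmp.png",o)
E
```

```text
12.4 [492.30513043  49.11936245 260.09875448] [ 0.3222501  -0.92882648  0.25850953]
```

View pics/cmp.png

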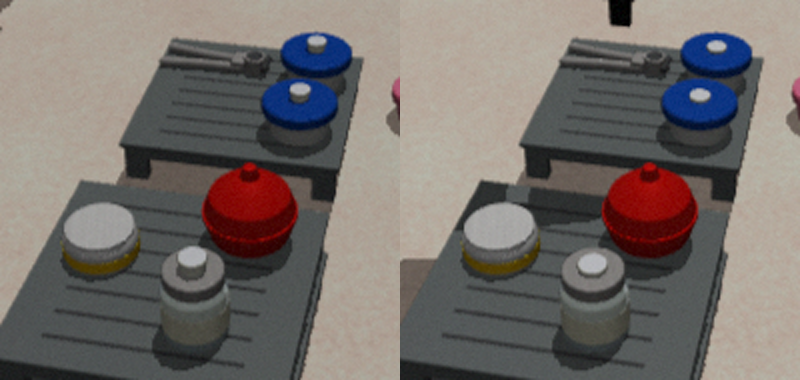

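In the before/after comparison, all three plugs are down (jar plug at (592,266), blue lids at (717,47) and (700,97)), and nothing has shifted.

```bash
python3 -c "
from cell import *
print(env.job_done())"
```

```text
the job is handed in; nothing more can be done
None
```

I pressed in all three vent plugs in order (jar, then the blue lid by the garlic press, then the other blue lid), and handed the job in at about 12.4 s; the last camera view shows all three down and nothing visibly shifted, but the hand-in returned no verdict.

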